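# Clear the tin out of the rack and complete the row of gears

### The arm

A 6-joint arm with a two-finger parallel gripper is mounted at the origin on the work surface. World frame = base frame: x ahead of the robot, y to its left, z up, the work surface at z = 0. Lengths are in m, angles in rad, forces in N, time in s.
With the tool pointing down it reaches from about 0.375 to 0.975 m from the base axis. Payload 3.8 kg.
Tool frame: the origin (TCP) lies midway between the tips of the shut fingers; the grasp point (between the pads) lies 19 mm behind it; z points along the fingers, y is the line along which they close (so a half turn about z gives the same grasp; the last joint's range is limited). The gripper opens to 85 mm and grips with 20 to 120 N. Pads are 22 mm wide; open, the fingers measure 114 mm over their backs; the gripper's body (76 mm by 85 mm) begins 54 mm behind the grasp point. The pads swing forward as they close: fully open they stand 13 mm farther back than shut.
Start: joints at [1.263, 0.264, 1.604, -0, 1.274, -0.037], TCP at [0.181, 0.65, 0.231] pointing down, gripper open.
Joint ranges: [-2.63, 2.63], [-0.94, 2.18], [0.31, 2.57], [-1.31, 4.45], [0, 2.66], [-2.55, 2.55]. Speed limits (rad/s): [2.57, 2.57, 3.14, 3.14, 3.14, 3.14].

### API

Orientations are given as a rotation vector (axis times angle).
In Python, from workcell import * gives the robot as it stands. The module is installed in compiled form; this text tells all that it offers.
- The arm moves only by the tool apply_moves, never from a script. Its arguments are lists of equal length, an entry for each row: "fingers": the opening, from 0 (shut) to 1 (fully open); "travel": the shift along the tool's x, y, z normalised to -1 to 1, where 1 is 0.05 m, a list of three; "rotation": the turn, a rotation vector about the tool's x, y, z normalised to -1 to 1, where 1 is 6 degrees, a list of three. In form: {"fingers": [fingers, ...], "travel": [[dx, dy, dz], ...], "rotation": [[ax, ay, az], ...]}. A call has 1 to 12 rows; each row shifts and turns the commanded pose from where the row before left it, along the tool's axes as they then stand; what a row does not reach is not made up. A row lasts 1/10 s, in which the tool goes at most 50 mm and 8.59 degrees, less where a joint would pass 70% of its speed; a pose out of reach is approached as far as the arm can. A call with a number of a shift or a turn outside -1 to 1 is refused whole. A call with a gripper value outside its range is refused whole. The fingers move at their own pace and stop on an object; "newtons" is the grip in N (left out, the last holds). Time passes only in rows, so rows that do not move let the fingers close. It gives the time, the measured TCP pose, the force, the opening and the grip force at its end, in the units of the state.
- read_state(): the state, without advancing time (a new reading comes with each control period).
- read_camera(name): name is "scene" or "top"; returns a dict with "image" (420x560x3 uint8, red, green, blue), "fx", "fy", "cx", "cy" (pixels), "extrinsics" (4x4, takes a point from world to camera coordinates). Camera axes: x right, y down, z forward; pixel columns grow to the right and rows downward; lengths in m; the calibration is good to about 2 mm. A picture is of the moment at which its call begins. There is no depth.
- finish_job(): hands the job in; it is judged then, once.
Trained networks look in the newest picture that a camera, given by its name, has taken for a name from the list of things; names that differ only in an ending like _2 or _b are one class to them, and where a whole thing is asked for, a point or a joint stands for the part that bears it (a point fixed in the world has none). Each returns a list of dicts, best first, with "p" (0 to 1); they miss things now and then, are a little off and sometimes report something else, mostly with a low value. They report only what shows in the picture. A call takes as long as a camera call. They do not tell look-alikes from the thing itself.
- regions_of(camera, name): "mask" (420x560 bool, what is visible of it) and "bbox" ([left, top, width, height] in pixels, round what is visible of it).
- tip_of(camera, name): "location" ([column, row] in pixels: a listed point, or the origin of a listed thing).
The state is a dict: "time": time; "q": joint angles; "joint_vel": joint speeds; "joint_torque": joint torques, N m; "tool_pos": TCP position; "tcp_rot": TCP orientation; "wrist_force": force on the tool from outside, world axes, zero at the start; "torque": the same for the moment, N m; "width": opening from 0.0 (shut) to 1.0 (fully open); "grip_force": force on a finger pad.
Only numpy, scipy, OpenCV 4.12 (cv2) and the standard library are available. Lean on these libraries where they do the work, as an engineer would, in place of code of your own. Each camera call takes 0.05 s, during which the arm holds its last target. There are 200 camera calls.

### The job

A tin has been left in one of the three bays of the low gear rack. Take it out and stand it upright in the flat steel tray, then stand the loose gear from the bench, shaft up, in the bay that this frees, so that the three gears stand in one neat row. Set both things down rather than dropping them, leave the two gears already in the rack standing in their bays, and do not disturb the other things on the bench.

Things in the scene. Friction and masses are not known exactly. Their poses are not given: they have to be found in the camera images.
- rack: fixed green-painted steel rack. Origin: centre of its underside on the bench; x points into the rack, away from the robot, y along the row, z up. Base 110 mm deep (x), 300 mm long (y), its top 30 mm above the bench. On it a front and a back rim 6 mm thick and partitions 4 mm thick, all 12 mm high, make three open-topped bays, each 92 mm deep and 88 mm wide, at a pitch of 92 mm along y.
- ledge (a point): middle of the lower front edge of the rack's dark ledge, 172 mm above the bench. The ledge runs the rack's length over the back part of the bays, from x = +18 to +60 mm in the rack's frame, 14 mm thick, sockets up to 32 mm high on top, on end posts 30 x 14 mm at x = +40, y = +-157 mm. An upright gripper over a bay hits it: lean the gripper back towards the robot by about 40 degrees.
- bay1 (a point): centre of the floor of the bay at the rack's -y end (30 mm above the bench)
- bay2 (a point): centre of the floor of the middle bay
- bay3 (a point): centre of the floor of the bay at the rack's +y end
- tin: closed round tin, 52 mm across and 85 mm high, standing in one of the three bays (which one varies). Origin: centre of its underside; z up along its axis.
- gear: toothed steel gear with its shaft, standing upright on the gear face: gear disc 66 mm across and 18 mm thick at the bottom, a hub 36 mm across up to 26 mm, then a plain round shaft 24 mm across up to 95 mm. Origin: centre of the underside; z up along the shaft. This is the loose one, standing on the bench, to one side of the rack and nearer the robot.
- gear_a: toothed steel gear with its shaft, standing upright on the gear face: gear disc 66 mm across and 18 mm thick at the bottom, a hub 36 mm across up to 26 mm, then a plain round shaft 24 mm across up to 95 mm. Origin: centre of the underside; z up along the shaft. One of the two already in the rack; leave it.
- gear_b: toothed steel gear with its shaft, standing upright on the gear face: gear disc 66 mm across and 18 mm thick at the bottom, a hub 36 mm across up to 26 mm, then a plain round shaft 24 mm across up to 95 mm. Origin: centre of the underside; z up along the shaft. The other one already in the rack; leave it.
- tray: fixed flat open tray of dark steel, 160 x 160 mm, walls 4 mm thick and 25 mm high, floor about 4 mm thick; on the bench, on the other side from the loose gear. Origin: centre of its underside; x and y along its sides.
- hammer: hammer, 200 mm long, lying on the bench in front of the rack; leave it
- oil: grey plastic oil bottle, 60 mm across, 150 mm high, standing beside the rack's +y end; leave it
- jar: glass jar with steel cap, 68 mm across, 90 mm high, standing beside the rack's -y end; leave it
- wheelblank: dark steel flanged disc, 90 mm across, 30 mm high, on the -y side of the bench; leave it
- offcut: square steel bar offcut, 110 x 40 x 40 mm, on the +y side of the bench; leave it
Not all that is in view belongs to the job. What is shaped like the gear_b but green or yellow is not meant.

How it is judged:
By the outcome, as a careful person would: the job done as asked, in the order asked, and still so for the second after the job is handed in, with the robot touching nothing.
It also fails if it takes over 58 s, if anything falls off the work surface, if the arm or the gripper's body presses on something with over 40 N, if the wrist force passes 120 N, or if a joint passes its speed limit or range.

## Working session

There is one attempt and no reset: what is moved stays moved. The work goes in short steps, Python scripts to look and compute and a tool call to move; the robot and the scene stay as the last step left them, time stands still between calls to the robot, and variables do not carry over. Pictures are saved under pics/ and viewed, at most 10 in all, crops included, and the job is handed in when it is done.

Besides the shell and the picture viewer there is one more tool, called after "Call:" as a command line: name --argument value ..., lists and objects as JSON in quotes. apply_moves: Moves the arm, as the interface text tells. Scaled input: -1 to 1 covers 0.05 m each way for a shift and 6 degrees each way for a turn. Its arguments: {"type":"object","properties":{"fingers":{"type":"array","items":{"type":"number"}},"travel":{"type":"array","items":{"type":"array","items":{"type":"number"}}},"rotation":{"type":"array","items":{"type":"array","items":{"type":"number"}}},"newtons":{"type":"number"}},"required":["fingers","travel","rotation"]}

```bash
mkdir -p pics
cat > h.py <<'E'
from workcell import *
import numpy as np, cv2
from scipy.spatial.transform import Rotation as R
def cam(n):
    c=read_camera(n); return c
def ray(c,px):
    E=np.array(c["extrinsics"]);Rm=E[:3,:3];t=E[:3,3]
    d=Rm.T@np.array([(px[0]-c["cx"])/c["fx"],(px[1]-c["cy"])/c["fy"],1.]);return -Rm.T@t,d
def onz(c,px,z):
    o,d=ray(c,px);return o+d*(z-o[2])/d[2]
def proj(c,P):
    E=np.array(c["extrinsics"]);p=E[:3,:3]@np.array(P)+E[:3,3]
    return np.array([c["fx"]*p[0]/p[2]+c["cx"],c["fy"]*p[1]/p[2]+c["cy"]])
def save(c,f): cv2.imwrite(f,c["image"][:,:,::-1])
E
python3 - <<'E'
from h import *
Z=dict(rack=0,ledge=.172,bay1=.03,bay2=.03,bay3=.03,tin=.03,gear=0,tray=0,hammer=0,oil=0,jar=0,wheelblank=0,offcut=0)
for n in("scene","top"):
    c=cam(n);save(c,f"pics/{n}0.png");o,_=ray(c,(0,0));print(n,o.round(3),c["fx"])
    for k,z in Z.items():
        try:
            for r in tip_of(n,k)[:5]: print(k,round(r["p"],2),np.round(r["location"],1),onz(c,r["location"],z).round(4), onz(c,r["location"],.03).round(4) if k=="gear" else "")
        except Exception as e: print(k,e)
print(read_state())
E
```

```text
scene [ 1.378 -0.695  0.942] 472.1211734572434
rack 0.8 [302.2 261.9] [0.6416 0.0115 0.    ] 
ledge 0.85 [309.2 219.1] [0.6653 0.0104 0.172 ] 
bay1 0.74 [301.7 252.7] [0.6354 0.0144 0.03  ] 
bay1 0.58 [279.4 269.8] [ 0.6471 -0.0804  0.03  ] 
bay1 0.57 [323.8 238.6] [0.6323 0.1074 0.03  ] 
bay2 0.74 [301.7 252.7] [0.6354 0.0144 0.03  ] 
bay2 0.58 [279.4 269.8] [ 0.6471 -0.0804  0.03  ] 
bay2 0.57 [323.8 238.6] [0.6323 0.1074 0.03  ] 
bay3 0.74 [301.7 252.7] [0.6354 0.0144 0.03  ] 
bay3 0.58 [279.4 269.8] [ 0.6471 -0.0804  0.03  ] 
bay3 0.57 [323.8 238.6] [0.6323 0.1074 0.03  ] 
tin 0.56 [303.5 251.8] [0.636 0.021 0.03 ] 
gear 0.87 [191.2 242.1] [ 0.3512 -0.1855  0.    ] [ 0.3839 -0.2017  0.03  ]
gear 0.82 [280.6 270.3] [ 0.6268 -0.0589  0.    ] [ 0.6508 -0.0792  0.03  ]
gear 0.77 [334.8 195.3] [0.4657 0.3292 0.    ] [0.4948 0.2966 0.03  ]
gear 0.74 [321.6 240.8] [0.6108 0.1212 0.    ] [0.6353 0.0952 0.03  ]
gear 0.66 [256.7 312. ] [ 0.704  -0.2071  0.    ] [ 0.7255 -0.2226  0.03  ]
tray 0.92 [154.4 291.9] [ 0.4649 -0.3735  0.    ] 
hammer 0.59 [260.9 227.4] [0.436  0.0218 0.    ] 
oil
[... 1744 characters left out ...]
 
{'time': 1.4, 'q': array([ 1.26309890e+00,  2.63890246e-01,  1.60398868e+00,  4.22249909e-07,
        1.27372715e+00, -3.69051046e-02]), 'joint_vel': array([-2.49709667e-06,  3.71486174e-04,  5.90055484e-04, -2.40584733e-03,
        1.47285306e-03,  1.08132366e-03]), 'joint_torque': array([-9.73035167e-04, -5.15057802e+01, -3.67709899e+01, -2.11613328e-04,
        1.01194400e-03,  1.25701715e-05]), 'tool_pos': array([0.18056147, 0.65039293, 0.23129242]), 'tcp_rot': array([-4.24060987e-01, -3.11283789e+00,  2.06679267e-05]), 'wrist_force': array([-0.31982589,  0.15565141, -0.52742882]), 'torque': array([ 0.008171  , -0.01402771,  0.01575401]), 'grip_force': 0.0, 'width': 1.0004739614631954}
```

View pics/scene0.png

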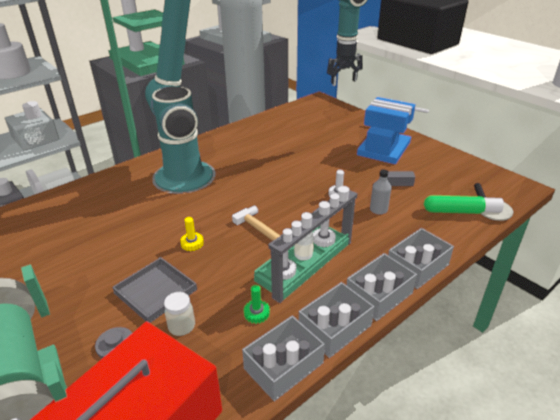

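View pics/top0.png

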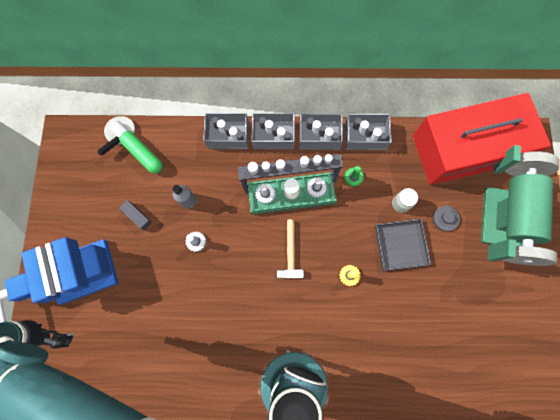

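The tin stands in the middle bay (scene 303,245; top 291,188). Candidates for the loose gear:
- steel one at scene 338,190 / top 195,242
- yellow at scene 191,238 / top 350,275
- green at scene 256,305 / top 354,176
- the two in the rack at top 265,193 and 317,187

I choose the steel one on the +y side, since the tray is on the -y side. The yellow and green ones are decoys.

```bash
cat >> h.py <<'E'
from scipy.optimize import minimize
A=np.linspace(0,2*np.pi,40)
def circ(r,z): return np.c_[r*np.cos(A),r*np.sin(A),0*A+z]
GEAR=[(circ(.033,0),circ(.033,.018)),(circ(.018,.018),circ(.018,.026)),(circ(.012,.026),circ(.012,.095))]
TIN=[(circ(.026,0),circ(.026,.085))]
def sil(c,parts,x,y,z,S=4):
    m=np.zeros((420*S,560*S),np.uint8)
    for a,b in parts:
        P=np.vstack([a,b])+[x,y,z]
        p=np.array([proj(c,q) for q in P])
        cv2.fillConvexPoly(m,cv2.convexHull(((p+.5)*S).astype(np.float32)).round().astype(np.int32),1)
    return cv2.resize(m.astype(np.float32),(560,420),interpolation=cv2.INTER_AREA)
def fit(views,parts,x0,z):
    def f(v): return sum(np.abs(sil(c,parts,v[0],v[1],z)-m).sum()/m.sum() for c,m in views)
    r=minimize(f,x0,method="Nelder-Mead",options=dict(initial_simplex=np.array(x0)+[[0,0],[.012,0],[0,.012]],xatol=2e-4,fatol=1e-4));return r.x,r.fun
E
python3 - <<'E'
from h import *
C={n:cam(n) for n in("scene","top")}
def near(n,k,px):
    best=None
    for r in regions_of(n,k):
        ys,xs=np.nonzero(r["mask"]);d=np.hypot(xs.mean()-px[0],ys.mean()-px[1])
        if d<18 and (best is None or d<best[0]): best=(d,r["mask"],r["p"],r["bbox"])
    if best: print(n,k,round(best[2],2),best[3],best[1].sum()); return best[1]
V=[(C[n],near(n,"gear",p).astype(float)) for n,p in(("scene",(338,188)),("top",(195,242)))]
print("gear both",fit(V,GEAR,[.458,.336],0)); [print(" one",fit([v],GEAR,[.458,.336],0)) for v in V]
V=[]
for n,p in(("scene",(303,245)),("top",(291,187))):
    m=near(n,"tin",p)
    if m is not None: V.append((C[n],m.astype(float)))
[print(" tin one",fit([v],TIN,[.638,.016],.03)) for v in V]
for n,p in(("scene",(155,289)),("top",(402,245))):
    m=near(n,"tray",p)
    if m is not None:
        cs=cv2.convexHull(np.argwhere(m)[:,::-1].astype(np.float32))
        q=cv2.approxPolyN(cs,4).reshape(-1,2); print("tray",[onz(C[n],a,.02).round(3)[:2] for a in q])
top=C["top"]["image"];sc=C["scene"]["image"]
f=lambda a,w,h:cv2.resize(a,(w,h),interpolation=cv2.INTER_CUBIC)
o=np.zeros((600,800,3),np.uint8)
o[:300,:550]=f(top[155:215,235:345],550,300)
o[:300,550:]=f(top[217:267,175:217],250,300)
o[300:,:500]=f(sc[190:290,250:355-0],500,300) if 0 else f(sc[185:305,245:365],300,300) if 0 else f(sc[195:300,190:365],500,300)
o[300:,500:]=f(sc[165:215,310:360],300,300)
cv2.imwrite("pics/crop.png",o[:,:,::-1])
E
```

```text
scene gear 0.64 [326.6, 168.2, 17.2, 24.1] 190
top gear 0.62 [186.4, 232.8, 19.1, 21.1] 317
gear both (array([0.46646454, 0.34310894]), np.float64(0.9640918147102773))
 one (array([0.45864889, 0.35136624]), np.float64(0.8976973684210526))
 one (array([0.46716444, 0.34315381]), np.float64(0.044952681388012616))
scene tin 0.95 [293.2, 230.3, 18.0, 28.3] 384
top tin 0.66 [284.7, 177.6, 11.7, 24.0] 246
 tin one (array([0.64815091, 0.00682528]), np.float64(0.6041666666666666))
 tin one (array([0.63661545, 0.01381537]), np.float64(0.18521341463414634))
scene tray 0.74 [112.9, 259.2, 84.3, 62.1] 2698
tray [array([ 0.572, -0.443]), array([ 0.393, -0.469]), array([ 0.374, -0.302]), array([ 0.547, -0.277])]
top tray 0.9 [373.6, 217.4, 57.7, 53.2] 2295
tray [array([ 0.37 , -0.295]), array([ 0.53 , -0.274]), array([ 0.557, -0.443]), array([ 0.392, -0.46 ])]
```

View pics/crop.png

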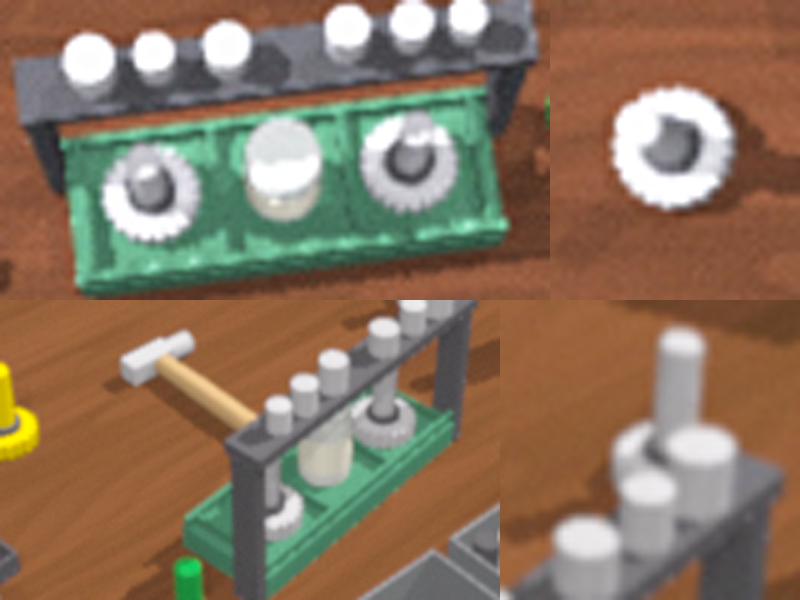

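The crop shows the tin in the middle bay (top ≈292,184 for its cap), a gear in each of the outer bays, and the bare steel loose gear (top 195.5,241.5). Next I fit the rack pose and check the tin and gear heights against projections.

```bash
cat >> h.py <<'E'
def aim(az,lean):  # tool y horizontal = (-sin az, cos az); leans back by lean
    az,l=np.radians([az,lean]);z=np.array([np.sin(l)*np.cos(az),np.sin(l)*np.sin(az),-np.cos(l)])
    y=np.array([-np.sin(az),np.cos(az),0]);return np.c_[np.cross(y,z),y,z]
def plan(goal,Rg,n,s=None):
    s=s or read_state();p0=np.array(s["tool_pos"]);r0=R.from_rotvec(s["tcp_rot"]);rv=(r0.inv()*R.from_matrix(Rg)).as_rotvec()
    st=(np.array(goal)-p0)/n;T=[]
    for i in range(n): T.append(((r0*R.from_rotvec(rv*i/n)).inv().apply(st)/.05).round(2).tolist())
    ro=(np.degrees(rv)/n/6).round(2).tolist()
    print("n",n,"rot",ro,"deg",np.degrees(rv).round(2)); print(T if np.ptp(T,axis=0).max()>.02 else T[n//2])
def grasp(p,Rg): return np.array(p)+.019*Rg[:,2]
E
python3 - <<'E'
from h import *
t=cam("top");s=cam("scene")
def rackpts(x,y,w):
    r=R.from_euler("z",w).as_matrix()
    return np.array([r@[a,b,z]+[x,y,0] for a in(-.055,.055) for b in(-.15,.15) for z in(0,.042)])
def hullmask(c,P,S=4):
    m=np.zeros((420*S,560*S),np.uint8);p=np.array([proj(c,q) for q in P])
    cv2.fillConvexPoly(m,cv2.convexHull(((p+.5)*S).astype(np.float32)).round().astype(np.int32),1)
    return cv2.resize(m.astype(np.float32),(560,420),interpolation=cv2.INTER_AREA)
im=t["image"].astype(int);g=((im[...,1]-im[...,0]>25)&(im[...,1]-im[...,2]>5)).astype(np.uint8)
g[:160]=0;g[220:]=0;g[:,:243]=0;g[:,339:]=0
n,l,st,_=cv2.connectedComponentsWithStats(g);k=1+np.argmax(st[1:,4]);print(st[k])
h=np.zeros_like(g);cv2.fillConvexPoly(h,cv2.convexHull(np.argwhere(l==k)[:,::-1].astype(np.int32)),1)
f=lambda v:np.abs(hullmask(t,rackpts(*v))-h).sum()/h.sum()
r=minimize(f,[.635,.014,.11],method="Nelder-Mead",options=dict(initial_simplex=[[.635,.014,.11],[.645,.014,.11],[.635,.02,.11],[.635,.014,.15]],xatol=2e-4,fatol=1e-5))
print("rack",r.x.round(4),np.degrees(r.x[2]),r.fun)
x,y,w=r.x;M=R.from_euler("z",w).as_matrix()
print("ledge front pts px top",proj(t,M@[.018,0,.172]+[x,y,0]),"scene",proj(s,M@[.018,0,.172]+[x,y,0]))
for b in(-.092,0,.092): P=M@[0,b,.03]+[x,y,0];print("bay",P.round(4),proj(t,P).round(1),proj(s,P).round(1))
print("tin top from top px",onz(t,(291.8,184.4),.115).round(4),"bottom-ish", proj(t,[x,y,.115]))
print("gear top px scene",proj(s,[.467,.343,.095]),"expect ~340.3,171.5")
for n,c in(("scene",s),("top",t)):
  m=[q for q in regions_of(n,"tin")][0]["mask"].astype(float)
  ys,xs=np.nonzero(m);print(n,"tin cols",xs.min(),xs.max(),"rows",ys.min(),ys.max())
  sm=sil(c,TIN,.637,.0138,.03);ys,xs=np.nonzero(sm>.5);print("  model",xs.min(),xs.max(),ys.min(),ys.max())
plan([.45,-.02,.35],aim(6.5,40),12)
E
```

```text
[ 247  172   90   42 1805]
rack [0.6412 0.0132 0.1315] 7.533467693733311 0.04310267857142857
ledge front pts px top [290.37570462 174.14449169] scene [308.96764926 217.24534506]
bay [ 0.6532 -0.078   0.03  ] [316.9 188.9] [281.5 270.6]
bay [0.6412 0.0132 0.03  ] [290.9 192. ] [302.7 253.9]
bay [0.6291 0.1044 0.03  ] [264.8 195.2] [322.3 238.5]
tin top from top px [0.6429 0.0106 0.115 ] bottom-ish [291.00538992 184.88895383]
gear top px scene [339.62512108 170.89581768] expect ~340.3,171.5
scene tin cols 294 312 rows 233 259
  model 294 311 225 259
top tin cols 284 298 rows 179 199
  model 284 298 179 200
n 12 rot [-0.11, -0.55, -0.29] deg [ -7.68 -39.5  -21.11]
[[-0.73, -0.96, -0.2], [-0.71, -0.98, -0.17], [-0.69, -1.0, -0.14], [-0.67, -1.02, -0.11], [-0.64, -1.03, -0.08], [-0.61, -1.05, -0.06], [-0.58, -1.07, -0.04], [-0.55, -1.09, -0.02], [-0.52, -1.1, 0.0], [-0.48, -1.12, 0.02], [-0.45, -1.13, 0.03], [-0.41, -1.15, 0.04]]
```

```bash
python3 -c "
from h import *
plan([.32,.33,.36],aim(-2,14),10)"
```

```text
n 10 rot [-0.03, -0.23, -0.22] deg [ -1.65 -13.93 -13.45]
[[-0.44, -0.54, -0.26], [-0.43, -0.55, -0.25], [-0.43, -0.56, -0.24], [-0.42, -0.57, -0.23], [-0.41, -0.58, -0.22], [-0.4, -0.59, -0.21], [-0.39, -0.6, -0.21], [-0.38, -0.61, -0.2], [-0.37, -0.61, -0.19], [-0.36, -0.62, -0.18]]
```

Call:
apply_moves --fingers '[1, 1, 1, 1, 1, 1, 1, 1, 1, 1, 1]' --travel '[[-0.44, -0.54, -0.26], [-0.43, -0.55, -0.25], [-0.43, -0.56, -0.24], [-0.42, -0.57, -0.23], [-0.41, -0.58, -0.22], [-0.4, -0.59, -0.21], [-0.39, -0.6, -0.21], [-0.38, -0.61, -0.2], [-0.37, -0.61, -0.19], [-0.36, -0.62, -0.18], [0, 0, 0]]' --rotation '[[-0.03, -0.23, -0.22], [-0.03, -0.23, -0.22], [-0.03, -0.23, -0.22], [-0.03, -0.23, -0.22], [-0.03, -0.23, -0.22], [-0.03, -0.23, -0.22], [-0.03, -0.23, -0.22], [-0.03, -0.23, -0.22], [-0.03, -0.23, -0.22], [-0.03, -0.23, -0.22], [0, 0, 0]]' --newtons 40

```text
time: 3.1
tool_pos: [0.3199, 0.3278, 0.362]
tcp_rot: [0.061, 2.894, 0.002]
wrist_force: [0.9, 0.3, -0.4]
width: 0.997
grip_force: 0.0
```

```bash
python3 -c "
from h import *
s=read_state();print(s['time'],s['q'].round(3),s['tool_pos'].round(4))
plan([.47,-.01,.30],aim(7,40),12)"
```

```text
3.1 [ 0.889 -0.32   1.957 -0.198  1.355 -0.611] [0.3199 0.3278 0.362 ]
n 12 rot [-0.06, -0.36, -0.12] deg [ -3.99 -25.78  -8.59]
[[-0.24, -0.55, 0.16], [-0.23, -0.56, 0.17], [-0.21, -0.56, 0.17], [-0.2, -0.56, 0.18], [-0.19, -0.57, 0.18], [-0.17, -0.57, 0.19], [-0.16, -0.57, 0.19], [-0.14, -0.58, 0.19], [-0.13, -0.58, 0.19], [-0.12, -0.58, 0.19], [-0.1, -0.58, 0.2], [-0.09, -0.59, 0.2]]
```

Call:
apply_moves --fingers '[1, 1, 1, 1, 1, 1, 1, 1, 1, 1, 1, 1]' --travel '[[-0.24, -0.55, 0.16], [-0.23, -0.56, 0.17], [-0.21, -0.56, 0.17], [-0.2, -0.56, 0.18], [-0.19, -0.57, 0.18], [-0.17, -0.57, 0.19], [-0.16, -0.57, 0.19], [-0.14, -0.58, 0.19], [-0.13, -0.58, 0.19], [-0.12, -0.58, 0.19], [-0.1, -0.58, 0.2], [-0.09, -0.59, 0.2]]' --rotation '[[-0.06, -0.36, -0.12], [-0.06, -0.36, -0.12], [-0.06, -0.36, -0.12], [-0.06, -0.36, -0.12], [-0.06, -0.36, -0.12], [-0.06, -0.36, -0.12], [-0.06, -0.36, -0.12], [-0.06, -0.36, -0.12], [-0.06, -0.36, -0.12], [-0.06, -0.36, -0.12], [-0.06, -0.36, -0.12], [-0.06, -0.36, -0.12]]'

```text
time: 4.3
tool_pos: [0.4706, -0.0075, 0.2972]
tcp_rot: [-0.156, 2.438, 0.06]
wrist_force: [0.4, 0.8, 0.8]
width: 1.0
grip_force: 0.0
```

```bash
python3 -c "
from h import *
s=read_state();print(s['time'],s['q'].round(3),s['tool_pos'].round(4))
Rg=aim(7,40);T=np.array([.639,.0135,.03+.052]);g=grasp(T,Rg)
pre=g-Rg[:,2]*.13
plan(pre,Rg,8)"
```

```text
4.3 [-0.246 -0.644  2.386  0.349  0.767 -2.118] [ 0.4706 -0.0075  0.2972]
n 8 rot [0.01, 0.0, 0.0] deg [0.35 0.06 0.18]
[0.02, -0.0, 0.41]
```

Call:
apply_moves --fingers '[1, 1, 1, 1, 1, 1, 1, 1, 1]' --travel '[[0.02, 0, 0.41], [0.02, 0, 0.41], [0.02, 0, 0.41], [0.02, 0, 0.41], [0.02, 0, 0.41], [0.02, 0, 0.41], [0.02, 0, 0.41], [0.02, 0, 0.41], [0, 0, 0]]' --rotation '[[0.01, 0, 0], [0.01, 0, 0], [0.01, 0, 0], [0.01, 0, 0], [0.01, 0, 0], [0.01, 0, 0], [0.01, 0, 0], [0.01, 0, 0], [0, 0, 0]]'

```text
time: 5.2
tool_pos: [0.5676, 0.0067, 0.1626]
tcp_rot: [-0.152, 2.447, 0.053]
wrist_force: [-0.4, 0.1, -0.2]
width: 0.997
grip_force: 0.0
```

```bash
python3 -c "
from h import *
c=cam('scene');save(c,'pics/pre.png')
t=cam('top');im=np.hstack([cv2.resize(c['image'][180:300,230:370],(400,343)),cv2.resize(t['image'][150:270,220:360],(400,343))]);cv2.imwrite('pics/pre2.png',im[:,:,::-1])
s=read_state();print(s['time'],s['q'].round(3),s['tool_pos'].round(4))
Rg=aim(7,40);T=np.array([.639,.0135,.03+.052]);g=grasp(T,Rg)
plan(g,Rg,7)"
```

```text
5.3 [-0.13  -0.242  2.403  0.496  0.34  -2.241] [0.5681 0.0062 0.1652]
n 7 rot [-0.0, -0.01, 0.0] deg [-0.08 -0.22  0.16]
[-0.0, -0.0, 0.37]
```

View pics/pre2.png

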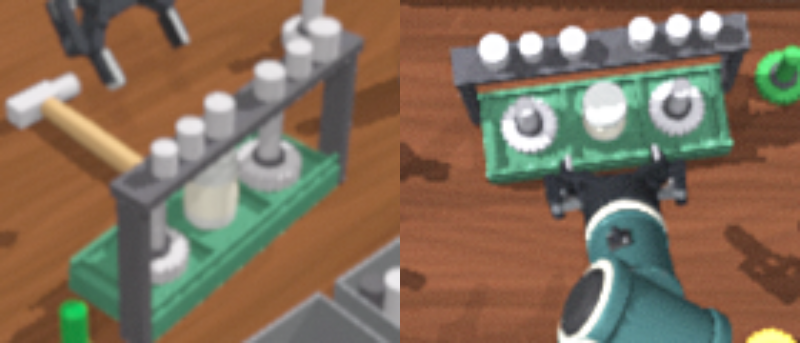

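The gripper is in line with the tin (left 210,195 / right 605,110), fingers either side of it. q5 is getting small, so I fit the kinematics before continuing.

```bash
cat > kin.py <<'E'
from h import *
from scipy.optimize import least_squares
D=[([1.263099,.26389,1.603989,0,1.273727,-.036905],[.18056,.65039,.23129],[-.42406,-3.112838,0]),
([.889,-.32,1.957,-.198,1.355,-.611],[.3199,.3278,.362],[.061,2.894,.002]),
([-.246,-.644,2.386,.349,.767,-2.118],[.4706,-.0075,.2972],[-.156,2.438,.06]),
([-.13,-.242,2.403,.496,.34,-2.241],[.5681,.0062,.1652],[-.152,2.447,.053])]
def fk(q,k):
    d1,L2,L3,L6,lat,a3,o6=k[:7]
    e=R.from_euler;r=e("z",q[0]);p=np.array([0,0,d1])+r.apply([k[7],lat,0])
    r=r*e("y",q[1]);p=p+r.apply([0,0,L2]);r=r*e("y",q[2]);p=p+r.apply([a3,0,L3])
    r=r*e("z",q[3])*e("y",q[4]);p=p+r.apply([0,0,L6]);return p,r*e("z",q[5]+o6)
def res(k): 
    o=[]
    for q,p,rv in D:
        P,r=fk(q,k);o+=list((P-p)*10)+list((r.inv()*R.from_rotvec(rv)).as_rotvec())
    return o
k=min((least_squares(res,[.3,.4,.4,.25,0.02,0,o,0]) for o in(0,np.pi,1.57,-1.57)),key=lambda s:s.cost)
K=k.x
LO=np.array([-2.63,-.94,.31,-1.31,0,-2.55]);HI=np.array([2.63,2.18,2.57,4.45,2.66,2.55])
def ik(p,Rg,q0):
    def f(q): P,r=fk(q,K);return np.r_[(P-p)*10,(r.inv()*R.from_matrix(Rg)).as_rotvec()]
    s=least_squares(f,np.clip(q0,LO+.001,HI-.001),bounds=(LO,HI));return s.x,np.sqrt(2*s.cost)
E
python3 - <<'E'
from kin import *
print(K.round(4),k.cost)
q=D[3][0]
def show(n,P,az,ln,q0):
    Rg=aim(az,ln);x,e=ik(grasp(P,Rg),Rg,q0);print(n,az,ln,x.round(2),round(e,4));return x
for az,ln in((7,40),(0,40),(-10,40),(7,35),(0,35)): show("tin",[.639,.0135,.082],az,ln,q)
show("tinup",[.62,.012,.11],7,40,q)
for az in(25,36,50):
  for ln in(40,35,30): show("gear",[.467,.343,.065],az,ln,np.array(q)+[.6,0,0,0,0,0])
for az in(-50,-38,-25):
  for ln in(40,30): show("tray",[.4617,-.37,.06],az,ln,np.array(q)+[-.6,0,0,0,0,0])
E
```

```text
[ 2.5110e-01  5.1160e-01  5.6650e-01  3.4700e-01  2.4900e-02  8.0000e-04
  1.5709e+00 -4.0000e-04] 1.2880959141803385e-05
tin 7 40 [-0.06  0.11  2.29  0.84  0.12 -2.55] 0.0416
tin 0 40 [-0.03  0.11  2.31  0.66  0.03 -2.25] 0.0
tin -10 40 [ 0.06  0.12  2.3  -1.31  0.15 -0.08] 0.0018
tin 7 35 [-0.08  0.12  2.26  0.6   0.2  -2.33] 0.0
tin 0 35 [-0.03  0.11  2.26  0.09  0.16 -1.68] 0.0
tinup 7 40 [-0.09  0.02  2.33  0.83  0.17 -2.55] 0.0141
gear 25 40 [ 0.67  0.05  2.41 -1.31  0.15 -0.08] 0.0347
gear 25 35 [ 0.66  0.05  2.38 -0.84  0.17 -0.55] 0.0
gear 25 30 [ 0.65  0.06  2.32 -0.42  0.26 -0.98] 0.0
gear 36 40 [ 0.59  0.04  2.42  0.95  0.01 -2.55] 0.0293
gear 36 35 [ 0.57  0.04  2.39  0.3   0.11 -1.91] 0.0
gear 36 30 [ 0.58  0.05  2.33  0.11  0.23 -1.73] 0.0
gear 50 40 [ 0.53  0.04  2.37  0.72  0.18 -2.55] 0.1284
gear 50 35 [ 0.5   0.05  2.35  0.69  0.25 -2.55] 0.061
gear 50 30 [ 0.48  0.06  2.32  0.63  0.33 -2.52] 0.0
tray -50 40 [-0.64  0.08  2.38 -1.31  0.14 -0.08] 0.0412
tray -50 30 [-0.66  0.09  2.3  -0.43  0.26 -0.96] 0.0
tray -38 40 [-0.73  0.07  2.4   0.93  0.02 -2.55] 0.0409
tray -38 30 [-0.74  0.09  2.31  0.17  0.23 -1.8 ] 0.0
tray -25 40 [-0.78  0.07  2.35  0.72  0.18 -2.55] 0.1319
tray -25 30 [-0.82  0.1   2.3   0.65  0.32 -2.53] 0.0
```

Run:
```python
from kin import *
q=read_state()["q"]
Rg=aim(2,32);g=grasp([.639,.0135,.082],Rg)
for n,p in(("pre",g-.1*Rg[:,2]),("g",g),("up",g+[-.005,0,.03]),("back",g+[-.14,0,.05]),("high",g+[-.14,0,.15])):
    q,e=ik(p,Rg,q);print(n,p.round(4),q.round(2),round(e,4))
for n,P,az in(("mid",[.47,-.2,.16],-20),("trayhi",[.4617,-.37,.14],-38),("tray",[.4617,-.37,.06],-38),("gearhi",[.467,.343,.2],36),("gear",[.467,.343,.062],36)):
    Rg=aim(az,32);q,e=ik(grasp(P,Rg),Rg,q);print(n,q.round(2),round(e,4))
plan(g-.1*aim(2,32)[:,2],aim(2,32),5)
```

```text
pre [0.5961 0.012  0.1507] [-0.05 -0.12  2.27  0.1   0.43 -1.73] 0.0
g [0.6491 0.0139 0.0659] [-0.04  0.12  2.23  0.16  0.24 -1.79] 0.0
up [0.6441 0.0139 0.0959] [-0.04  0.06  2.22  0.13  0.3  -1.76] 0.0
back [0.5091 0.0139 0.1159] [-0.05 -0.26  2.46  0.13  0.39 -1.76] 0.0
high [0.5091 0.0139 0.2159] [-0.05 -0.4   2.36  0.08  0.63 -1.71] 0.0
mid [-0.5  -0.28  2.42  0.19  0.46 -1.87] 0.0
trayhi [-0.74 -0.06  2.29  0.11  0.37 -1.74] 0.0
tray [-0.74  0.08  2.33  0.23  0.18 -1.87] 0.0
gearhi [ 0.57 -0.18  2.25  0.06  0.5  -1.67] 0.0
gear [ 0.57  0.05  2.36  0.16  0.18 -1.78] 0.0
n 5 rot [0.09, 0.26, 0.14] deg [2.84 7.78 4.2 ]
[-0.06, 0.01, 0.11]
```

Call:
apply_moves --fingers '[1, 1, 1, 1, 1, 1, 1]' --travel '[[-0.06, 0.01, 0.11], [-0.06, 0.01, 0.11], [-0.06, 0.01, 0.11], [-0.06, 0.01, 0.11], [-0.06, 0.01, 0.11], [0, 0, 0], [0, 0, 0]]' --rotation '[[0.09, 0.26, 0.14], [0.09, 0.26, 0.14], [0.09, 0.26, 0.14], [0.09, 0.26, 0.14], [0.09, 0.26, 0.14], [0, 0, 0], [0, 0, 0]]'

```text
time: 6.0
tool_pos: [0.5967, 0.0107, 0.1541]
tcp_rot: [-0.047, 2.579, 0.015]
wrist_force: [-0.4, -0.5, -0.2]
width: 1.0
grip_force: 0.0
```

```bash
python3 -c "
from h import *
Rg=aim(2,32);plan(grasp([.639,.0135,.082],Rg),Rg,6)"
```

```text
n 6 rot [0.0, 0.01, 0.0] deg [0.09 0.19 0.05]
[0.01, 0.0, 0.34]
```

Call:
apply_moves --fingers '[1, 1, 1, 1, 1, 1, 1, 1]' --travel '[[0.01, 0, 0.34], [0.01, 0, 0.34], [0.01, 0, 0.34], [0.01, 0, 0.34], [0.01, 0, 0.34], [0.01, 0, 0.34], [0, 0, 0], [0, 0, 0]]' --rotation '[[0, 0, 0], [0, 0.01, 0], [0, 0.01, 0], [0, 0.01, 0], [0, 0, 0], [0, 0, 0], [0, 0, 0], [0, 0, 0]]'

```text
time: 6.8
tool_pos: [0.6473, 0.0124, 0.0649]
tcp_rot: [-0.046, 2.585, 0.015]
wrist_force: [-0.2, 0.4, -0.1]
width: 0.997
grip_force: 0.0
```

Call:
apply_moves --fingers '[0, 0, 0, 0, 0, 0, 0, 0]' --travel '[[0, 0, 0], [0, 0, 0], [0, 0, 0], [0, 0, 0], [0, 0, 0], [0, 0, 0], [0, 0, 0], [0, 0, 0]]' --rotation '[[0, 0, 0], [0, 0, 0], [0, 0, 0], [0, 0, 0], [0, 0, 0], [0, 0, 0], [0, 0, 0], [0, 0, 0]]'

```text
time: 7.6
tool_pos: [0.6487, 0.0127, 0.0665]
tcp_rot: [-0.047, 2.582, 0.014]
wrist_force: [-4.9, -0.4, 7.8]
width: 0.595
grip_force: 42.0
```

```bash
python3 -c "
from h import *
c=cam('scene');t=cam('top');im=np.hstack([cv2.resize(c['image'][180:300,230:370],(400,343)),cv2.resize(t['image'][150:270,220:360],(400,343))]);cv2.imwrite('pics/g1.png',im[:,:,::-1])
s=read_state();print(s)
Rg=aim(2,32);plan(s['tool_pos']+[-.004,0,.022],Rg,4);plan(s['tool_pos']+[-.13,0,.022],Rg,8)"
```

```text
{'time': 7.7, 'q': array([-0.04123256,  0.12103317,  2.22876889,  0.17818207,  0.23760806,
       -1.80939587]), 'joint_vel': array([ 6.07455998e-04,  2.56820295e-03, -3.91586603e-05, -8.54553762e-04,
       -3.31474095e-04, -8.25654404e-04]), 'joint_torque': array([-5.74666299e-01, -3.34417355e+01, -2.92608243e+01,  1.24914148e-01,
       -2.90964983e+00,  1.43713702e-02]), 'tool_pos': array([0.64870995, 0.01267596, 0.06652378]), 'tcp_rot': array([-0.04653612,  2.58204031,  0.01443316]), 'wrist_force': array([-4.59306715,  1.32700113,  6.31352101]), 'torque': array([-0.03264257,  0.35770958,  0.05026877]), 'grip_force': 42.01882168650627, 'width': 0.5956661523671927}
n 4 rot [0.0, 0.0, 0.0] deg [0.08 0.04 0.04]
[-0.04, 0.0, -0.1]
n 8 rot [0.0, 0.0, 0.0] deg [0.08 0.04 0.04]
[0.25, 0.01, -0.22]
```

View pics/g1.png

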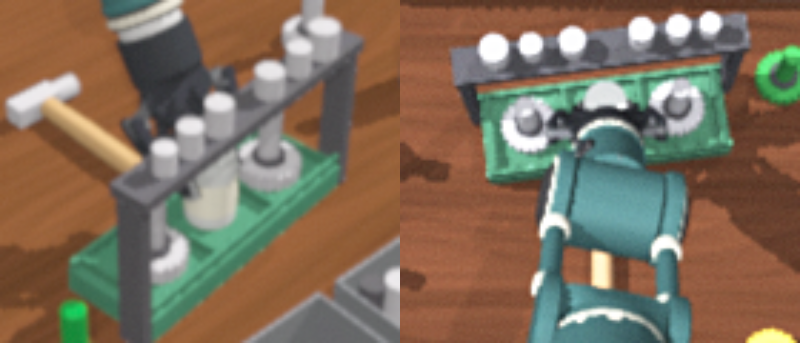

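Tin held (opening .595 ≈ 51 mm; picture shows pads on both sides of it at left 210,190). Lift.

Call:
apply_moves --fingers '[0, 0, 0, 0, 0, 0, 0, 0, 0, 0]' --travel '[[-0.03, 0, -0.1], [-0.04, 0, -0.1], [-0.04, 0, -0.1], [-0.04, 0, -0.1], [0, 0, 0], [0.24, 0, -0.22], [0.24, 0, -0.22], [0.24, 0, -0.22], [0.24, 0, -0.22], [0, 0, 0]]' --rotation '[[0, 0, 0], [0, 0, 0], [0, 0, 0], [0, 0, 0], [0, 0, 0], [0, 0, 0], [0, 0, 0], [0, 0, 0], [0, 0, 0], [0, 0, 0]]'

```text
time: 8.7
tool_pos: [0.5775, 0.0102, 0.0969]
tcp_rot: [-0.046, 2.587, 0.015]
wrist_force: [-0.9, -0.1, -4.2]
width: 0.591
grip_force: 43.5
```

```bash
python3 -c "
from h import *
s=read_state();print(s['tool_pos'],s['width'],s['grip_force'],s['wrist_force'])
plan([.50,-.13,.17],aim(-15,32),8)
Rg=aim(-38,32);o=np.array([0,0,.17])
T=np.array([.4625,-.3695,.004+.052+.05]);print(grasp(T,Rg))
plan(grasp(T,Rg),Rg,10,dict(tool_pos=[.50,-.13,.17],tcp_rot=R.from_matrix(aim(-15,32)).as_rotvec()))"
```

```text
[0.57751434 0.01018422 0.09693138] 0.5905740848913078 43.49552146042697 [-0.89772887 -0.06814217 -4.18953799]
n 8 rot [0.19, -0.0, 0.3] deg [ 9.07 -0.23 14.46]
[[0.08, -0.34, -0.26], [0.07, -0.35, -0.26], [0.06, -0.36, -0.25], [0.05, -0.36, -0.24], [0.03, -0.37, -0.24], [0.02, -0.38, -0.23], [0.01, -0.38, -0.22], [-0.0, -0.38, -0.21]]
[ 0.47043406 -0.37569877  0.08988709]
n 10 rot [0.2, 0.0, 0.33] deg [12.19  0.   19.51]
[[0.03, -0.49, 0.17], [0.01, -0.49, 0.18], [-0.01, -0.48, 0.19], [-0.02, -0.48, 0.2], [-0.04, -0.47, 0.21], [-0.06, -0.47, 0.22], [-0.07, -0.46, 0.23], [-0.09, -0.45, 0.24], [-0.1, -0.44, 0.25], [-0.12, -0.43, 0.26]]
```

Call:
apply_moves --fingers '[0, 0, 0, 0, 0, 0, 0, 0, 0]' --travel '[[0.08, -0.34, -0.26], [0.07, -0.35, -0.26], [0.06, -0.36, -0.25], [0.05, -0.36, -0.24], [0.03, -0.37, -0.24], [0.02, -0.38, -0.23], [0.01, -0.38, -0.22], [0, -0.38, -0.21], [0, 0, 0]]' --rotation '[[0.19, 0, 0.3], [0.19, 0, 0.3], [0.19, 0, 0.3], [0.19, 0, 0.3], [0.19, 0, 0.3], [0.19, 0, 0.3], [0.19, 0, 0.3], [0.19, 0, 0.3], [0, 0, 0]]'

```text
time: 9.6
tool_pos: [0.503, -0.1314, 0.1726]
tcp_rot: [0.339, 2.562, -0.1]
wrist_force: [0.1, -1.2, -4.4]
width: 0.593
grip_force: 43.8
```

Call:
apply_moves --fingers '[0, 0, 0, 0, 0, 0, 0, 0, 0, 0, 0, 0]' --travel '[[0.03, -0.49, 0.17], [0.01, -0.49, 0.18], [-0.01, -0.48, 0.19], [-0.02, -0.48, 0.2], [-0.04, -0.47, 0.21], [-0.06, -0.47, 0.22], [-0.07, -0.46, 0.23], [-0.09, -0.45, 0.24], [-0.1, -0.44, 0.25], [-0.12, -0.43, 0.26], [0, 0, 0], [0, 0, 0]]' --rotation '[[0.2, 0, 0.33], [0.2, 0, 0.33], [0.2, 0, 0.33], [0.2, 0, 0.33], [0.2, 0, 0.33], [0.2, 0, 0.33], [0.2, 0, 0.33], [0.2, 0, 0.33], [0.2, 0, 0.33], [0.2, 0, 0.33], [0, 0, 0], [0, 0, 0]]'

```text
time: 10.8
tool_pos: [0.4715, -0.3747, 0.0904]
tcp_rot: [0.852, 2.462, -0.238]
wrist_force: [0.8, -0.3, -3.8]
width: 0.589
grip_force: 43.9
```

```bash
python3 -c "
from h import *
c=cam('scene');t=cam('top');im=np.hstack([cv2.resize(c['image'][210:330,90:230],(400,343)),cv2.resize(t['image'][190:310,330:470],(400,343))]);cv2.imwrite('pics/t1.png',im[:,:,::-1])
s=read_state();print(s['time'],s['tool_pos'],s['width'],s['q'].round(2))
for n,cc in(('scene',c),('top',t)):
  for r in tip_of(n,'tin')[:2]: print(n,r['p'],r['location'],onz(cc,r['location'],s['tool_pos'][2]-.0365))
Rg=aim(-38,32);plan([.4704,-.3757,.0365+.004+.012],Rg,5);plan([.4704,-.3757,.0405],Rg,8)"
```

```text
10.9 [ 0.47159892 -0.37411202  0.09104837] 0.5914849318012422 [-0.74 -0.01  2.31  0.14  0.29 -1.76]
scene 0.69 [152.3, 277.4] [ 0.46679305 -0.37067083  0.05454837]
top 0.58 [404.0, 236.9] [ 0.4811599  -0.36586061  0.05454837]
top 0.43 [287.5, 175.0] [0.69547888 0.02546182 0.05454837]
n 5 rot [0.0, -0.0, -0.01] deg [ 0.14 -0.1  -0.17]
[0.08, -0.01, 0.13]
n 8 rot [0.0, -0.0, -0.0] deg [ 0.14 -0.1  -0.17]
[0.07, -0.01, 0.11]
```

View pics/t1.png

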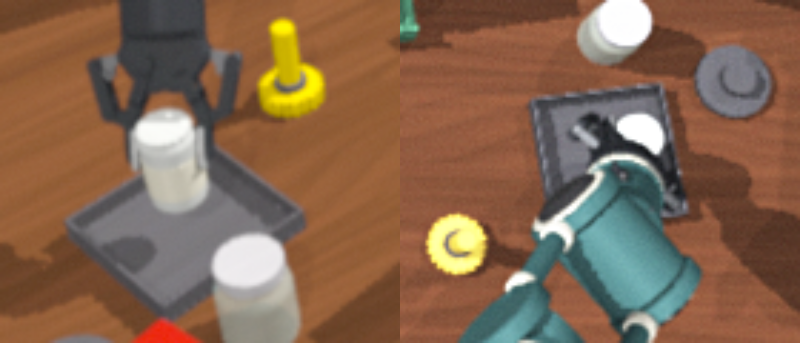

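The tin hangs upright over the tray (left 172,160); clear of jar and yellow gear. Lower it.

Call:
apply_moves --fingers '[0, 0, 0, 0, 0, 0, 0, 0, 0, 0, 0]' --travel '[[0.08, -0.01, 0.13], [0.08, -0.01, 0.13], [0.08, -0.01, 0.13], [0.08, -0.01, 0.13], [0.08, -0.01, 0.13], [0.02, 0, 0.04], [0.02, 0, 0.04], [0.02, 0, 0.04], [0.02, 0, 0.04], [0, 0, 0], [0, 0, 0]]' --rotation '[[0, 0, 0], [0, 0, 0], [0, 0, 0], [0, 0, 0], [0, 0, 0], [0, 0, 0], [0, 0, 0], [0, 0, 0], [0, 0, 0], [0, 0, 0], [0, 0, 0]]'

```text
time: 12.1
tool_pos: [0.4709, -0.3774, 0.0446]
tcp_rot: [0.852, 2.461, -0.239]
wrist_force: [0.1, 0.3, -3.8]
width: 0.597
grip_force: 43.9
```

Call:
apply_moves --fingers '[0, 0, 0]' --travel '[[0.02, 0, 0.03], [0.02, 0, 0.03], [0, 0, 0]]' --rotation '[[0, 0, 0], [0, 0, 0], [0, 0, 0]]'

```text
time: 12.4
tool_pos: [0.4707, -0.3773, 0.0407]
tcp_rot: [0.852, 2.461, -0.239]
wrist_force: [0.3, 0.3, -3.9]
width: 0.592
grip_force: 44.0
```

Call:
apply_moves --fingers '[0, 0, 0]' --travel '[[0.02, 0, 0.03], [0.01, 0, 0.02], [0, 0, 0]]' --rotation '[[0, 0, 0], [0, 0, 0], [0, 0, 0]]'

```text
time: 12.7
tool_pos: [0.4719, -0.378, 0.0405]
tcp_rot: [0.85, 2.457, -0.24]
wrist_force: [-9.0, 9.8, 15.8]
width: 0.595
grip_force: 45.8
```

Call:
apply_moves --fingers '[0, 1, 1, 1, 1, 1, 1]' --travel '[[-0.01, 0, -0.02], [0, 0, 0], [0, 0, 0], [0, 0, 0], [0, 0, 0], [0, 0, 0], [0, 0, 0]]' --rotation '[[0, 0, 0], [0, 0, 0], [0, 0, 0], [0, 0, 0], [0, 0, 0], [0, 0, 0], [0, 0, 0]]'

```text
time: 13.4
tool_pos: [0.4706, -0.3772, 0.0389]
tcp_rot: [0.852, 2.461, -0.239]
wrist_force: [0.5, -0.1, 0.1]
width: 1.003
grip_force: 0.0
```

Run:
```python
from kin import *
s=read_state();q=s["q"];print(s["time"],q.round(2),s["width"])
p=s["tool_pos"];Rm=R.from_rotvec(s["tcp_rot"]).as_matrix()
a=p-.16*Rm[:,2];print("after retreat",a.round(3),"y from a")
W=[(a,-38,32),([.46,-.10,.26],-12,32),([.45,.12,.30],12,32),([.448,.30,.26],36,32)]
for P,az,l in W: q,e=ik(np.array(P),aim(az,l),q);print(q.round(2),round(e,4))
for (P0,a0,l0),(P1,a1,l1) in zip(W,W[1:]):
    plan(P1,aim(a1,l1),9,dict(tool_pos=P0,tcp_rot=R.from_matrix(aim(a0,l0)).as_rotvec()))
```

```text
13.4 [-0.74  0.09  2.33  0.26  0.17 -1.89] 1.0029676324153607
after retreat [ 0.404 -0.325  0.175] y from a
[-0.76 -0.33  2.39  0.1   0.53 -1.74] 0.0
[-0.3  -0.54  2.35  0.07  0.78 -1.7 ] 0.0
[ 0.21 -0.58  2.3   0.    0.86 -1.58] 0.0
[ 0.5  -0.37  2.25  0.1   0.71 -1.76] 0.0
n 9 rot [-0.26, -0.0, -0.41] deg [-13.78  -0.   -22.05]
[[0.08, 0.47, -0.27], [0.06, 0.48, -0.26], [0.04, 0.49, -0.25], [0.02, 0.5, -0.23], [-0.01, 0.5, -0.22], [-0.03, 0.51, -0.21], [-0.05, 0.51, -0.19], [-0.07, 0.52, -0.18], [-0.09, 0.52, -0.16]]
n 9 rot [-0.24, -0.0, -0.38] deg [-12.72  -0.   -20.35]
[[0.06, 0.47, -0.14], [0.04, 0.48, -0.13], [0.02, 0.48, -0.12], [0.0, 0.49, -0.11], [-0.02, 0.49, -0.09], [-0.04, 0.49, -0.08], [-0.06, 0.49, -0.07], [-0.08, 0.49, -0.06], [-0.1, 0.49, -0.04]]
n 9 rot [-0.24, 0.0, -0.38] deg [-12.72   0.   -20.35]
[[-0.02, 0.39, 0.12], [-0.04, 0.39, 0.13], [-0.05, 0.38, 0.14], [-0.07, 0.38, 0.15], [-0.08, 0.37, 0.15], [-0.09, 0.36, 0.16], [-0.11, 0.36, 0.17], [-0.12, 0.35, 0.18], [-0.14, 0.34, 0.19]]
```

Call:
apply_moves --fingers '[1, 1, 1, 1, 1, 1, 1]' --travel '[[0, 0, -0.2], [0, 0, -0.4], [0, 0, -0.6], [0, 0, -0.7], [0, 0, -0.7], [0, 0, -0.6], [0, 0, 0]]' --rotation '[[0, 0, 0], [0, 0, 0], [0, 0, 0], [0, 0, 0], [0, 0, 0], [0, 0, 0], [0, 0, 0]]'

```text
time: 14.1
tool_pos: [0.4046, -0.3264, 0.1805]
tcp_rot: [0.849, 2.453, -0.244]
wrist_force: [0.7, 0.3, 1.2]
width: 1.001
grip_force: 0.0
```

Call:
apply_moves --fingers '[1, 1, 1, 1, 1, 1, 1, 1, 1]' --travel '[[0.08, 0.47, -0.27], [0.06, 0.48, -0.26], [0.04, 0.49, -0.25], [0.02, 0.5, -0.23], [-0.01, 0.5, -0.22], [-0.03, 0.51, -0.21], [-0.05, 0.51, -0.19], [-0.07, 0.52, -0.18], [-0.09, 0.52, -0.16]]' --rotation '[[-0.26, 0, -0.41], [-0.26, 0, -0.41], [-0.26, 0, -0.41], [-0.26, 0, -0.41], [-0.26, 0, -0.41], [-0.26, 0, -0.41], [-0.26, 0, -0.41], [-0.26, 0, -0.41], [-0.26, 0, -0.41]]'

```text
time: 15.0
tool_pos: [0.4594, -0.0992, 0.2604]
tcp_rot: [0.269, 2.571, -0.068]
wrist_force: [0.8, 0.4, 0.7]
width: 0.999
grip_force: 0.0
```

Call:
apply_moves --fingers '[1, 1, 1, 1, 1, 1, 1, 1, 1]' --travel '[[0.06, 0.47, -0.14], [0.04, 0.48, -0.13], [0.02, 0.48, -0.12], [0, 0.49, -0.11], [-0.02, 0.49, -0.09], [-0.04, 0.49, -0.08], [-0.06, 0.49, -0.07], [-0.08, 0.49, -0.06], [-0.1, 0.49, -0.04]]' --rotation '[[-0.24, 0, -0.38], [-0.24, 0, -0.38], [-0.24, 0, -0.38], [-0.24, 0, -0.38], [-0.24, 0, -0.38], [-0.24, 0, -0.38], [-0.24, 0, -0.38], [-0.24, 0, -0.38], [-0.24, 0, -0.38]]'

```text
time: 15.9
tool_pos: [0.4487, 0.1208, 0.3022]
tcp_rot: [-0.277, 2.568, 0.091]
wrist_force: [-0.1, -0.4, 0.1]
width: 0.998
grip_force: 0.0
```

Run:
```python
from h import *
s=read_state();print(s["time"],s["tool_pos"])
C={n:cam(n) for n in("scene","top")}
def pick(n,k,px):
    for r in regions_of(n,k):
        ys,xs=np.nonzero(r["mask"])
        if np.hypot(xs.mean()-px[0],ys.mean()-px[1])<20: print(n,k,r["p"],r["bbox"]);return [(C[n],r["mask"].astype(float))]
    return []
V=pick("scene","tin",(152,280))+pick("top","tin",(402,245))
print("tin",fit(V,TIN,[.4625,-.37],.004))
V=pick("top","gear",(195,242));print("gear",fit(V,GEAR,[.467,.343],0))
Rg=aim(36,32);g=grasp([.467,.343,.062],Rg);pre=g-.12*Rg[:,2];print(pre,g);plan(pre,Rg,9)
```

```text
15.9 [0.44870355 0.1208478  0.30220771]
scene tin 0.59 [139.7, 264.9, 21.8, 29.8]
top tin 0.77 [395.1, 232.3, 18.2, 17.4]
tin (array([ 0.46453678, -0.37180286]), np.float64(0.27712731593009504))
top gear 0.53 [189.7, 233.2, 15.7, 19.3]
gear (array([0.46674319, 0.34424232]), np.float64(0.08193979933110368))
[0.42369992 0.31154065 0.14765286] [0.47514556 0.3489181  0.04588709]
n 9 rot [-0.23, 0.0, -0.38] deg [-12.21   0.22 -20.29]
[[0.15, 0.43, 0.31], [0.14, 0.42, 0.32], [0.12, 0.42, 0.33], [0.1, 0.42, 0.34], [0.09, 0.41, 0.35], [0.07, 0.41, 0.36], [0.05, 0.4, 0.37], [0.04, 0.39, 0.38], [0.02, 0.39, 0.39]]
```

Call:
apply_moves --fingers '[1, 1, 1, 1, 1, 1, 1, 1, 1, 1]' --travel '[[0.15, 0.43, 0.31], [0.14, 0.42, 0.32], [0.12, 0.42, 0.33], [0.1, 0.42, 0.34], [0.09, 0.41, 0.35], [0.07, 0.41, 0.36], [0.05, 0.4, 0.37], [0.04, 0.39, 0.38], [0.02, 0.39, 0.39], [0, 0, 0]]' --rotation '[[-0.23, 0, -0.38], [-0.23, 0, -0.38], [-0.23, 0, -0.38], [-0.23, 0, -0.38], [-0.23, 0, -0.38], [-0.23, 0, -0.38], [-0.23, 0, -0.38], [-0.23, 0, -0.38], [-0.23, 0, -0.38], [0, 0, 0]]'

```text
time: 17.15
tool_pos: [0.422, 0.3109, 0.1461]
tcp_rot: [-0.811, 2.472, 0.233]
wrist_force: [0.5, -0.8, -0.4]
width: 0.997
grip_force: 0.0
```

Run:
```python
from h import *
c=cam('scene');t=cam('top');im=np.hstack([cv2.resize(c['image'][130:250,270:410],(400,343)),cv2.resize(t['image'][190:310,130:270],(400,343))]);cv2.imwrite('pics/p1.png',im[:,:,::-1])
s=read_state();print(s["time"],s["tool_pos"],s['q'].round(2))
print(proj(t,[.467,.3435,.095]),proj(c,[.467,.3435,.095]))
Rg=aim(36,32);plan(grasp([.467,.3435,.062],Rg),Rg,8)
```

```text
17.25 [0.42345782 0.31081287 0.14884622] [ 0.56 -0.28  2.41  0.09  0.45 -1.71]
[188.85383843 237.39850258] [339.7274066  170.84444172]
n 8 rot [0.0, 0.0, 0.0] deg [0.13 0.19 0.22]
[0.0, 0.0, 0.3]
```

View pics/p1.png

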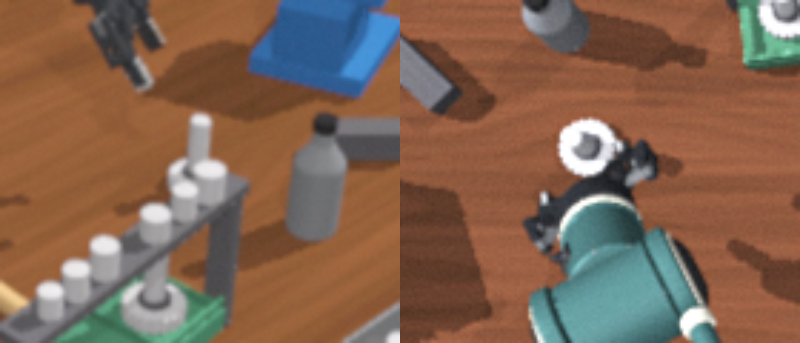

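Fingers straddle the line to the shaft (gear at right 588,147); nothing else near. Descend and grip.

Call:
apply_moves --fingers '[1, 1, 1, 1, 1, 1, 1, 1, 1, 1]' --travel '[[0, 0, 0.3], [0, 0, 0.3], [0, 0, 0.3], [0, 0, 0.3], [0, 0, 0.3], [0, 0, 0.3], [0, 0, 0.3], [0, 0, 0.3], [0, 0, 0], [0, 0, 0]]' --rotation '[[0, 0, 0], [0, 0, 0], [0, 0, 0], [0, 0, 0], [0, 0, 0], [0, 0, 0], [0, 0, 0], [0, 0, 0], [0, 0, 0], [0, 0, 0]]'

```text
time: 18.25
tool_pos: [0.4759, 0.3493, 0.0492]
tcp_rot: [-0.807, 2.466, 0.234]
wrist_force: [-0.0, 0.5, 0.3]
width: 1.006
grip_force: 0.0
```

Call:
apply_moves --fingers '[0, 0, 0, 0, 0, 0, 0, 0, 0, 0, 0, 0]' --travel '[[0, 0, 0], [0, 0, 0], [0, 0, 0], [0, 0, 0], [0, 0, 0], [0, 0, 0], [0, 0, 0], [0, 0, 0], [0, 0, 0], [0, 0, 0], [0, 0, 0], [0, 0, 0]]' --rotation '[[0, 0, 0], [0, 0, 0], [0, 0, 0], [0, 0, 0], [0, 0, 0], [0, 0, 0], [0, 0, 0], [0, 0, 0], [0, 0, 0], [0, 0, 0], [0, 0, 0], [0, 0, 0]]' --newtons 60

```text
time: 19.45
tool_pos: [0.4755, 0.3501, 0.049]
tcp_rot: [-0.809, 2.466, 0.235]
wrist_force: [-2.3, -3.4, 5.1]
width: 0.268
grip_force: 59.0
```

Run:
```python
from h import *
s=read_state();print(s["time"],s["tool_pos"],s['width'],s['wrist_force'])
plan(s["tool_pos"]+[-.03,-.02,.10],aim(36,32),8)
```

```text
19.45 [0.47553561 0.35005824 0.04896336] 0.26754207984765555 [-2.26780192 -3.3914906   5.12297423]
n 8 rot [0.0, 0.01, 0.01] deg [0.18 0.37 0.28]
[-0.06, 0.0, -0.26]
```

Call:
apply_moves --fingers '[0, 0, 0, 0, 0, 0, 0, 0, 0]' --travel '[[-0.04, 0, -0.16], [-0.06, 0, -0.26], [-0.06, 0, -0.26], [-0.06, 0, -0.26], [-0.06, 0, -0.26], [-0.06, 0, -0.26], [-0.06, 0, -0.26], [-0.06, 0, -0.26], [0, 0, 0]]' --rotation '[[0, 0, 0], [0, 0, 0], [0, 0, 0], [0, 0, 0], [0, 0, 0], [0, 0, 0], [0, 0, 0], [0, 0, 0], [0, 0, 0]]'

```text
time: 20.35
tool_pos: [0.4475, 0.3296, 0.1447]
tcp_rot: [-0.81, 2.467, 0.234]
wrist_force: [-0.5, -0.8, -4.9]
width: 0.266
grip_force: 59.6
```

Run:
```python
from kin import *
s=read_state();print(s["time"],s["tool_pos"],s['width'],s['wrist_force'])
C={n:cam(n) for n in("scene","top")}
for px,x0 in(((265,193),[.629,.104]),((317,187),[.653,-.078])):
    for r in regions_of("top","gear"):
        ys,xs=np.nonzero(r["mask"])
        if np.hypot(xs.mean()-px[0],ys.mean()-px[1])<12: print("rackgear",fit([(C["top"],r["mask"].astype(float))],GEAR,x0,.03));break
q=s["q"];p=s["tool_pos"];dz=.049
Rg=aim(2,32);g=grasp([.6412,.0132,.03+.062],Rg);g[2]=.03+dz
W=[(p,36,32),([.47,.17,.20],20,32),(g+[-.115,0,.05],2,32),(g+[-.07,0,.024],2,32),(g+[0,0,.024],2,32),(g,2,32)]
for P,az,l in W: q,e=ik(np.array(P),aim(az,l),q);print(np.round(P,4),q.round(2),round(e,4))
for (P0,a0,l0),(P1,a1,l1),n in zip(W[:3],W[1:],(9,9)):
    plan(P1,aim(a1,l1),n,dict(tool_pos=P0,tcp_rot=R.from_matrix(aim(a0,l0)).as_rotvec()))
```

```text
20.35 [0.44748664 0.3296029  0.14471055] 0.2663493660492206 [-0.47303165 -0.83680891 -4.94523359]
rackgear (array([0.63150488, 0.10493987]), np.float64(0.06498344370860927))
rackgear (array([ 0.65474077, -0.07379915]), np.float64(0.10854092526690391))
[0.4475 0.3296 0.1447] [ 0.57 -0.2   2.35  0.07  0.43 -1.69] 0.0
[0.47 0.17 0.2 ] [ 0.27 -0.41  2.39  0.08  0.61 -1.7 ] 0.0
[0.5363 0.0136 0.129 ] [-0.05 -0.22  2.4   0.12  0.4  -1.75] 0.0
[0.5813 0.0136 0.103 ] [-0.04 -0.07  2.34  0.13  0.32 -1.77] 0.0
[0.6513 0.0136 0.103 ] [-0.04  0.07  2.2   0.12  0.32 -1.75] 0.0
[0.6513 0.0136 0.079 ] [-0.04  0.1   2.22  0.15  0.27 -1.77] 0.0
n 9 rot [0.16, 0.0, 0.25] deg [ 8.48  0.   13.57]
[[0.08, -0.32, -0.19], [0.07, -0.32, -0.19], [0.06, -0.33, -0.18], [0.05, -0.33, -0.18], [0.04, -0.33, -0.17], [0.03, -0.34, -0.17], [0.03, -0.34, -0.16], [0.02, -0.35, -0.16], [0.01, -0.35, -0.15]]
n 9 rot [0.18, -0.0, 0.28] deg [ 9.54 -0.   15.26]
[[0.07, -0.38, 0.14], [0.06, -0.38, 0.15], [0.04, -0.37, 0.16], [0.03, -0.37, 0.16], [0.02, -0.37, 0.17], [0.01, -0.37, 0.18], [0.0, -0.36, 0.19], [-0.01, -0.36, 0.19], [-0.02, -0.36, 0.2]]
```

Call:
apply_moves --fingers '[0, 0, 0, 0, 0, 0, 0, 0, 0]' --travel '[[0.08, -0.32, -0.19], [0.07, -0.32, -0.19], [0.06, -0.33, -0.18], [0.05, -0.33, -0.18], [0.04, -0.33, -0.17], [0.03, -0.34, -0.17], [0.03, -0.34, -0.16], [0.02, -0.35, -0.16], [0.01, -0.35, -0.15]]' --rotation '[[0.16, 0, 0.25], [0.16, 0, 0.25], [0.16, 0, 0.25], [0.16, 0, 0.25], [0.16, 0, 0.25], [0.16, 0, 0.25], [0.16, 0, 0.25], [0.16, 0, 0.25], [0.16, 0, 0.25]]'

```text
time: 21.45
tool_pos: [0.4706, 0.1684, 0.1989]
tcp_rot: [-0.453, 2.545, 0.129]
wrist_force: [0.3, 0.4, -4.5]
width: 0.264
grip_force: 60.0
```

Call:
apply_moves --fingers '[0, 0, 0, 0, 0, 0, 0, 0, 0, 0, 0]' --travel '[[0.07, -0.38, 0.14], [0.06, -0.38, 0.15], [0.04, -0.37, 0.16], [0.03, -0.37, 0.16], [0.02, -0.37, 0.17], [0.01, -0.37, 0.18], [0, -0.36, 0.19], [-0.01, -0.36, 0.19], [-0.02, -0.36, 0.2], [0, 0, 0], [0, 0, 0]]' --rotation '[[0.18, 0, 0.28], [0.18, 0, 0.28], [0.18, 0, 0.28], [0.18, 0, 0.28], [0.18, 0, 0.28], [0.18, 0, 0.28], [0.18, 0, 0.28], [0.18, 0, 0.28], [0.18, 0, 0.28], [0, 0, 0], [0, 0, 0]]'

```text
time: 22.55
tool_pos: [0.5381, 0.0133, 0.1287]
tcp_rot: [-0.052, 2.578, 0.011]
wrist_force: [0.6, 0.2, -5.2]
width: 0.263
grip_force: 60.3
```

Run:
```python
from h import *
c=cam('scene');t=cam('top');im=np.hstack([cv2.resize(c['image'][180:300,230:370],(400,343)),cv2.resize(t['image'][150:270,220:360],(400,343))]);cv2.imwrite('pics/b1.png',im[:,:,::-1])
s=read_state();print(s["time"],s["tool_pos"],s['width'],s['q'].round(2))
print("expected px of gear top/base if upright:")
Rg=aim(2,32);b=s["tool_pos"]-.019*Rg[:,2];b[2]=s["tool_pos"][2]-.049
for z in(0,.095):
    for n,cc,o in(("scene",c,(230,180)),("top",t,(220,150))): print(z,n,((proj(cc,b+[0,0,z])-o)*400/140).round())
g=grasp([.642,.0145,.092],Rg);g[2]=.079
a=g+[-.07,0,.026];plan(a,Rg,5)
plan(g+[0,0,.024],Rg,7,dict(tool_pos=a,tcp_rot=R.from_matrix(Rg).as_rotvec()))
print(a,g)
```

```text
22.65 [0.53858897 0.01399336 0.12954693] 0.2612897642661444 [-0.05 -0.21  2.4   0.12  0.39 -1.76]
expected px of gear top/base if upright:
0 scene [135. 120.]
0 top [202. 202.]
0.095 scene [134.  45.]
0.095 top [202. 184.]
n 5 rot [0.0, 0.01, 0.01] deg [0.01 0.35 0.38]
[-0.09, -0.0, 0.18]
n 7 rot [0.0, -0.0, -0.0] deg [ 0. -0. -0.]
[-0.17, -0.01, 0.11]
[0.58206233 0.01485138 0.105     ] [0.65206233 0.01485138 0.079     ]
```

View pics/b1.png

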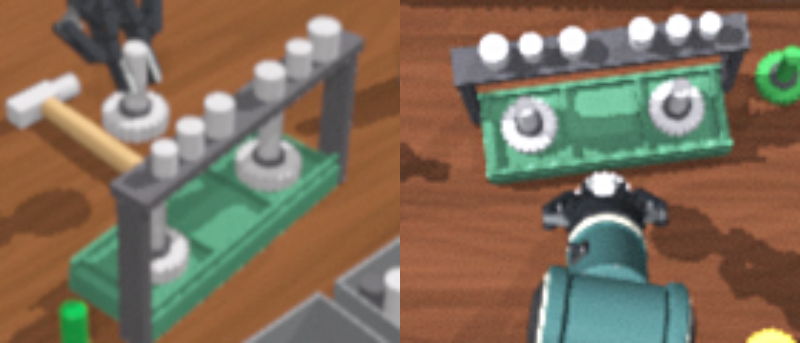

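Gear hangs upright (left 135,120 as predicted); the middle bay is empty. Going straight in at lift height would leave only a few mm under the ledge, so I enter low and set it down diagonally.

Call:
apply_moves --fingers '[0, 0, 0, 0, 0, 0, 0]' --travel '[[-0.09, 0, 0.18], [-0.09, 0, 0.18], [-0.09, 0, 0.18], [-0.09, 0, 0.18], [-0.09, 0, 0.18], [0, 0, 0], [0, 0, 0]]' --rotation '[[0, 0.01, 0.01], [0, 0.01, 0.01], [0, 0.01, 0.01], [0, 0.01, 0.01], [0, 0.01, 0.01], [0, 0, 0], [0, 0, 0]]'

```text
time: 23.35
tool_pos: [0.5819, 0.0157, 0.1028]
tcp_rot: [-0.047, 2.583, 0.013]
wrist_force: [-0.9, 0.2, -4.3]
width: 0.267
grip_force: 60.4
```

Run:
```python
from h import *
s=read_state();print(s["time"],s["tool_pos"])
Rg=aim(2,32);g=np.array([.6521,.0149,.079]);b=g+[-.011,0,.018]
plan(b,Rg,7);plan(g+[-.001,0,.004],Rg,5,dict(tool_pos=b,tcp_rot=R.from_matrix(Rg).as_rotvec()))
```

```text
23.35 [0.58185962 0.01567309 0.10280941]
n 7 rot [0.0, -0.0, 0.0] deg [ 0.02 -0.01  0.09]
[-0.13, -0.01, 0.1]
n 5 rot [0.0, -0.0, -0.0] deg [ 0. -0. -0.]
[-0.0, -0.0, 0.07]
```

Call:
apply_moves --fingers '[0, 0, 0, 0, 0, 0, 0, 0]' --travel '[[-0.13, 0, 0.1], [-0.13, -0.01, 0.1], [-0.13, -0.01, 0.1], [-0.13, -0.01, 0.1], [-0.13, -0.01, 0.1], [-0.13, -0.01, 0.1], [-0.13, 0, 0.1], [0, 0, 0]]' --rotation '[[0, 0, 0], [0, 0, 0], [0, 0, 0], [0, 0, 0], [0, 0, 0], [0, 0, 0], [0, 0, 0], [0, 0, 0]]'

```text
time: 24.15
tool_pos: [0.6407, 0.0151, 0.0985]
tcp_rot: [-0.047, 2.58, 0.012]
wrist_force: [0.8, -0.4, -5.1]
width: 0.265
grip_force: 60.3
```

Call:
apply_moves --fingers '[0, 0, 0, 0, 0, 0, 0]' --travel '[[0, 0, 0.07], [0, 0, 0.07], [0, 0, 0.07], [0, 0, 0.07], [0, 0, 0.05], [0, 0, 0], [0, 0, 0]]' --rotation '[[0, 0, 0], [0, 0, 0], [0, 0, 0], [0, 0, 0], [0, 0, 0], [0, 0, 0], [0, 0, 0]]'

```text
time: 24.85
tool_pos: [0.6479, 0.0155, 0.0839]
tcp_rot: [-0.047, 2.582, 0.013]
wrist_force: [-0.2, 0.1, -5.2]
width: 0.262
grip_force: 60.4
```

Run:
```python
from h import *
p=[]
for i in range(3): cam("top");s=read_state();p.append(s["tool_pos"])
p=np.mean(p,0);print(s["time"],p,s["wrist_force"])
plan(np.array([.6521,.0149,.079]),aim(2,32),2,dict(tool_pos=p,tcp_rot=s["tcp_rot"]))
```

```text
25.0 [0.64797811 0.01545268 0.08419911] [ 0.04929625  0.06521564 -5.06404808]
n 2 rot [0.0, 0.01, 0.01] deg [0.01 0.1  0.09]
[-0.01, -0.01, 0.07]
```

Call:
apply_moves --fingers '[0, 0, 0, 0]' --travel '[[-0.01, -0.01, 0.04], [-0.01, 0, 0.04], [0, 0, 0.03], [0, 0, 0]]' --rotation '[[0, 0, 0], [0, 0, 0], [0, 0, 0], [0, 0, 0]]'

```text
time: 25.4
tool_pos: [0.6517, 0.0151, 0.0796]
tcp_rot: [-0.047, 2.582, 0.013]
wrist_force: [-0.0, 0.2, -5.2]
width: 0.268
grip_force: 60.4
```

Call:
apply_moves --fingers '[0, 0, 0]' --travel '[[0.02, 0, 0.03], [0, 0, 0], [0, 0, 0]]' --rotation '[[0, 0, 0], [0, 0, 0], [0, 0, 0]]'

```text
time: 25.7
tool_pos: [0.6524, 0.015, 0.0791]
tcp_rot: [-0.047, 2.579, 0.012]
wrist_force: [-1.9, -0.6, -0.1]
width: 0.267
grip_force: 60.9
```

Call:
apply_moves --fingers '[0, 0]' --travel '[[0.01, 0, 0.01], [0, 0, 0]]' --rotation '[[0, 0, 0], [0, 0, 0]]'

```text
time: 25.9
tool_pos: [0.6525, 0.015, 0.0791]
tcp_rot: [-0.047, 2.579, 0.012]
wrist_force: [-4.8, -0.7, 5.4]
width: 0.272
grip_force: 61.6
```

Call:
apply_moves --fingers '[0.6, 0.8, 1, 1, 1, 1, 1]' --travel '[[0, 0, 0], [0, 0, 0], [0, 0, 0], [0, 0, 0], [0, 0, 0], [0, 0, 0], [0, 0, 0]]' --rotation '[[0, 0, 0], [0, 0, 0], [0, 0, 0], [0, 0, 0], [0, 0, 0], [0, 0, 0], [0, 0, 0]]'

```text
time: 26.6
tool_pos: [0.6515, 0.0151, 0.0774]
tcp_rot: [-0.047, 2.581, 0.013]
wrist_force: [1.0, -0.8, 0.1]
width: 1.001
grip_force: 0.0
```

Call:
apply_moves --fingers '[1, 1, 1, 1, 1, 1, 1, 1, 1, 1]' --travel '[[0, 0, -0.1], [0, 0, -0.3], [0, 0, -0.4], [0, 0, -0.5], [0, 0, -0.5], [0, 0, -0.5], [0, 0, -0.5], [0, 0, -0.5], [0, 0, -0.4], [0, 0, 0]]' --rotation '[[0, 0, 0], [0, 0, 0], [0, 0, 0], [0, 0, 0], [0, 0, 0], [0, 0, 0], [0, 0, 0], [0, 0, 0], [0, 0, 0], [0, 0, 0]]'

```text
time: 27.6
tool_pos: [0.5543, 0.0115, 0.2382]
tcp_rot: [-0.047, 2.575, 0.012]
wrist_force: [1.6, 0.1, -0.0]
width: 0.999
grip_force: 0.0
```

Run:
```python
from h import *
c=cam('scene');t=cam('top');im=np.vstack([np.hstack([cv2.resize(c['image'][180:300,230:370],(400,300)),cv2.resize(t['image'][150:255,230:370],(400,300))]),np.hstack([cv2.resize(c['image'],(400,300)),cv2.resize(t['image'],(400,300))])]);cv2.imwrite('pics/f.png',im[:,:,::-1])
s=read_state();print(s["time"],s["tool_pos"],s["wrist_force"])
for px,x0 in(((265,193),[.6315,.105]),((291,191),[.642,.0145]),((317,187),[.6547,-.0738])):
    for r in regions_of("top","gear"):
        ys,xs=np.nonzero(r["mask"])
        if np.hypot(xs.mean()-px[0],ys.mean()-px[1])<12: print("rackgear",fit([(t,r["mask"].astype(float))],GEAR,x0,.03));break
```

```text
27.7 [0.55343615 0.01158491 0.23468406] [ 0.11840731 -0.74865453 -0.29528883]
rackgear (array([0.63152125, 0.10493392]), np.float64(0.12568181818181817))
rackgear (array([0.63868272, 0.01508422]), np.float64(0.15088619402985073))
rackgear (array([ 0.65542806, -0.07391059]), np.float64(0.057136963696369635))
```

View pics/f.png

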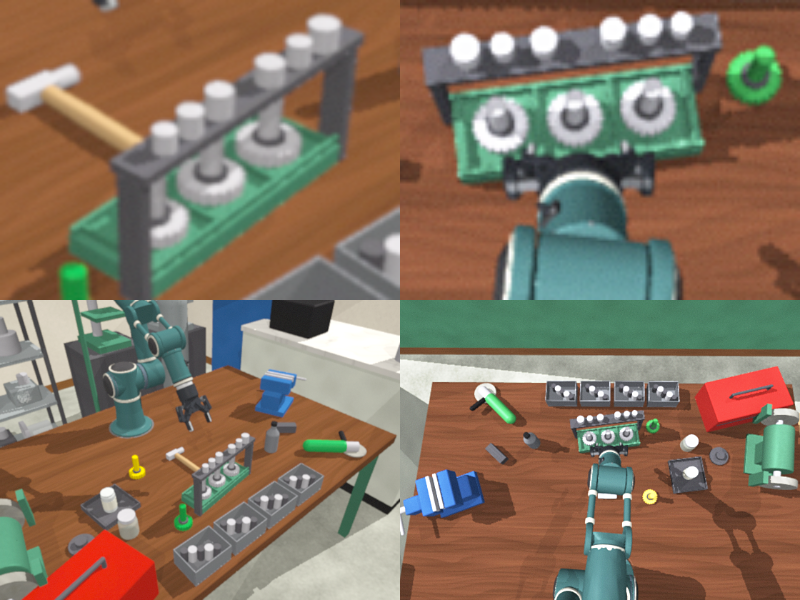

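The picture shows three upright gears in one row (top right panel 499,125 / 575,118 / 650,105), about 4 mm from a straight line. The tin stands in the tray (lower left 108,497) and nothing else has moved. The gripper is clear, so I hand in.

```bash
python3 -c "
from workcell import *
print(finish_job())"
```

```text
the job is handed in; nothing more can be done
None
```

The tin stands upright in the tray and the loose gear stands shaft up in the freed middle bay, with the two other gears still in their bays; the job was handed in at about 28 s, and the verdict was not shown.

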